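Tighten the birdhouse clamp with its fold-out crank handle

TASK

Tighten the bench clamp that holds the birdhouse: swing its folded crank handle up until it stands upright, turn the crank clockwise (seen from above) with the handle standing, all the way until it stops and the jaw is snug against the birdhouse, then fold the handle flat over the crank arm again and let go.

Things in the scene. Friction and masses are not known exactly. Their poses are not given: they have to be found in the camera images.
- axis (a point): Point on the crank's vertical axis, 105 mm up, level with the handle's pivot, on the fixed clamp that holds a pine birdhouse (an identical clamp is empty). z up, x towards the birdhouse (starts 145 mm away, 100 mm long, ridge about 160 mm up). Below: grey gearbox 84 mm square, top 60 mm up. Steel crank arm 20 mm wide, top 80 mm up, with the handle's level pivot across it, 85 mm from the axis.
- crank (a joint): Crank turn, rad, 0 (jaw open) to 1.5 (end stop, jaw on the birdhouse), growing clockwise from above. The arm points outward at 3.892 rad minus this, counted counter-clockwise from axis's x axis (at 0.75 straight away from the birdhouse). The jaw moves 20 mm per rad. Stays where left; takes about 3 N at the handle.
- handle (a joint): Swing of the handle on its pivot, rad: 0 folded (lying level above the arm, ball towards the axis), 1.57 standing upright at the arm's end, stop at 1.6. It swings in the vertical plane through the arm and the axis. Stiff pivot: stays where left; about 1.5 N at the ball moves it.
- knob (a point): Centre of the black ball, 30 mm in diameter, on the handle's free end; handle is a steel rod 11 mm thick, 65 mm from pivot to ball centre. Folded: ball centre 105 mm above the bench, 20 mm from the axis, its underside 10 mm above the arm's top, free on both sides. Upright: centre 170 mm above the bench, 85 mm from the axis.

How it is judged:
On the way, in this order (a step that is already met when the one before it is completed fails the run):
1. the handle is swung up, upright to within 15 degrees (value of joint handle above 1.31 rad), for 0.2 s.
2. with the handle standing (over 60 degrees), the crank is turned to within 10 degrees of its end stop (value of joint crank above 1.325 rad and value of joint handle above 1.05 rad), for 0.2 s.
At the end, for the whole second after the job is handed in: The crank is within 10 degrees of its end stop (jaw against the birdhouse) and the handle is folded to within 11 degrees of flat (value of joint crank above 1.325 rad and value of joint handle below 0.2 rad); the robot touches nothing.
It also fails if it takes over 48 s, if anything falls off the work surface, if the arm or the gripper's body presses on something with over 40 N, if the wrist force passes 120 N, or if a joint passes its speed limit or range.

ROBOT

A 7-joint arm with a two-finger parallel gripper is mounted at the origin on the work surface. World frame = base frame: x ahead of the robot, y to its left, z up, the work surface at z = 0. Lengths are in m, angles in rad, forces in N, time in s.
With the tool pointing down it reaches from about 0.4 to 0.85 m from the base axis. Payload 4.5 kg.
Tool frame: the origin (TCP) lies at the centre of the arm's flange, where the gripper is bolted on; the fingertips stand 166 mm ahead of it and the grasp point (between the pads) lies robot.pinch_z ahead of it (robot.pinch_z is the distance from the TCP to the grasp point, in m); z points along the fingers, y is the direction in which the jaws open and shut (so a half turn about z gives the same grasp; the last joint's range is limited). The gripper opens to 88 mm and grips with 3 to 60 N. Pads are 18 mm wide; open, the fingers measure 123 mm over their backs; the gripper's body (75 mm by 187 mm) begins 45 mm behind the grasp point.
Start: joints at [-1.17, 0.689, -0.195, 1.565, 0.157, 0.902, -0.215], TCP at [0.224, 0.583, 0.405] pointing down, gripper open.
Joint ranges: [-3.01, 3.01], [-0.46, 2.08], [-1.47, 1.51], [0.13, 2.56], [-1, 4.14], [0.04, 2.09], [-2.66, 2.66]. Speed limits (rad/s): [2.57, 2.57, 3.14, 3.14, 3.14, 3.14, 3.14].

INTERFACE

Orientations are given as a rotation vector (axis times angle).
In Python, from bench import robot gives the robot as it stands. The module is installed in compiled form; this text tells all that it offers.
- The arm moves only by the tool play_rows, never from a script. Its argument "motion" is a list of rows, each an object of numbers: "dx", "dy", "dz": the shift along the world's x, y, z in m; "ax", "ay", "az": the turn, a rotation vector about the world's x, y, z in rad; "grip": the opening in per cent of the stroke, from 0 (shut) to 100 (fully open). In form: [{"dx": .., "dy": .., "dz": .., "ax": .., "ay": .., "az": .., "grip": ..}, ...]. A call has 1 to 10 rows; each row shifts and turns the commanded pose from where the row before left it; what a row does not reach is not made up. A row lasts 1/12 s, in which the tool goes at most 41.7 mm and 7.16 degrees, less where a joint would pass 70% of its speed; a pose out of reach is approached as far as the arm can. A call is refused whole if a number of a shift passes 0.0417 or a number of a turn 0.125, either way. A call with a gripper value outside its range is refused whole. The fingers move at their own pace and stop on an object; "squeeze" is the grip in N (left out, the last holds). Time passes only in rows, so rows that do not move let the fingers close. It gives the time, the measured TCP pose, the force and the opening at its end, in the units of the state.
- robot.get_state(): the state, without advancing time (a new reading comes with each control period).
- robot.snapshot(name): name is "scene" or "top" or "wrist"; returns a dict with "frame" (384x512x3 uint8, red, green, blue), "intrinsics" (3x3 intrinsics, pixels), "distortion" ([k1, k2, p1, p2, k3] as OpenCV has them; the pictures are not rectified), "R" (3x3) and "t" (3): a world point X has camera coordinates R X + t. Camera axes: x right, y down, z forward; pixel columns grow to the right and rows downward; lengths in m; the calibration is good to about 2 mm. A picture is of the moment at which its call begins. There is no depth.
- robot.hand_in(): hands the job in, once; it reports no verdict.
The state is a dict: "t": time; "qpos": joint angles; "qvel": joint speeds; "tau": joint torques, N m; "ee_pos": TCP position; "tcp_rot": TCP orientation; "force": force on the tool from outside, world axes, zero at the start; "moment": the same for the moment, N m; "grip_width": finger opening in m.
Only numpy, scipy, OpenCV 4.12 (cv2) and the standard library are available. Lean on these libraries where they do the work, as an engineer would, in place of code of your own. Each camera call takes 0.05 s, during which the arm holds its last target. There are 200 camera calls.

## Working session

There is one attempt and no reset: what is moved stays moved. The work goes in short steps, Python scripts to look and compute and a tool call to move; the robot and the scene stay as the last step left them, time stands still between calls to the robot, and variables do not carry over. Pictures are saved under pics/ and viewed, about 8 in all and at most 12, crops included, and the job is handed in when it is done.

Besides the shell and the picture viewer there is one more tool, called after "Call:" in YAML: its name, and indented under it one key for each argument. play_rows: Moves the arm, as the interface text tells. Its arguments: {"type":"object","properties":{"motion":{"type":"array"},"squeeze":{"type":"number"}},"required":["motion"]}

```bash
mkdir -p pics; python3 - <<'E'
from bench import robot
import cv2
print(robot.get_state(), robot.pinch_z)
for n in ("scene","top"):
    s=robot.snapshot(n); cv2.imwrite(f"pics/{n}0.png",s["frame"][:,:,::-1])
    print(n,s["intrinsics"],s["distortion"],s["R"],s["t"])
import numpy as np
a=cv2.imread("pics/scene0.png");b=cv2.imread("pics/top0.png")
cv2.imwrite("pics/both0.png",cv2.resize(np.vstack([a,b]),(800,1200))[:, :])
E
```

```text
{'t': 0.0, 'qpos': array([-1.17020298,  0.68997677, -0.19453317,  1.5663704 ,  0.15729146,
        0.90249844, -0.21509297]), 'qvel': array([-0.00139426,  0.00044674, -0.00135078,  0.00204597, -0.00071159,
       -0.00039849,  0.00178049]), 'tau': array([-1.89292446e-04, -5.27556932e+01, -1.26674764e+00, -1.53434068e+01,
       -5.25533140e-02,  6.40555649e-03,  1.64403255e-04]), 'ee_pos': array([0.22403505, 0.58310191, 0.40390771]), 'tcp_rot': array([-5.72731611e-01, -3.08871793e+00,  2.90171828e-03]), 'force': array([-0.39674246, -0.19082528, -0.01990217]), 'moment': array([-0.00527895, -0.0069202 ,  0.00994295]), 'grip_width': 0.08802022741960618} 0.1473
scene [[426.42857141   0.         258.72741446]
 [  0.         426.42857141 190.37120464]
 [  0.           0.           1.        ]] [0.01901021 0.         0.         0.         0.        ] [[ 0.46339779  0.88607915 -0.01123466]
 [ 0.68994917 -0.36872447 -0.62290642]
 [-0.55608689  0.28090212 -0.78221568]] [-0.20829629 -0.32696809  1.38195204]
top [[441.04136493   0.         259.24065904]
 [  0.         441.04136493 202.1200401 ]
 [  0.           0.           1.        ]] [-0.05933787  0.          0.          0.          0.        ] [[-0.01176096 -0.9997193  -0.02056693]
 [-0.98140125  0.01548189 -0.19134238]
 [ 0.19160709  0.01793404 -0.98130785]] [-0.03372126  0.54149807  1.15578142]
```

View pics/scene0.png

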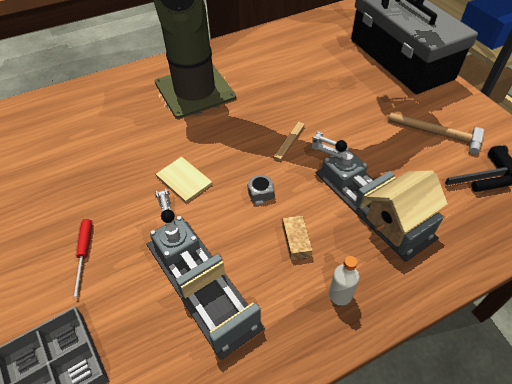

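View pics/top0.png

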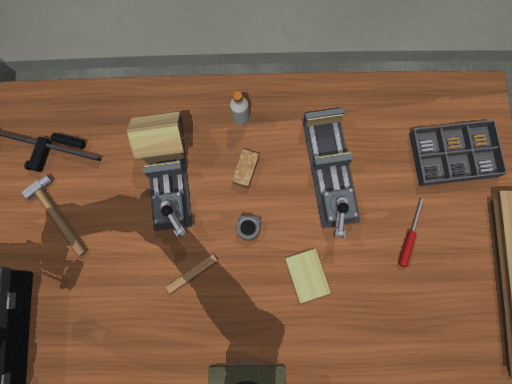

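The birdhouse clamp's ball is at about (341,146) in the scene view and (168,210) in the top view. Its arm ends at about (318,138) and (180,233). The other clamp, on the right in the top view, is empty.

```bash
cat > h.py <<'E'
import cv2, numpy as np
from bench import robot
from scipy.optimize import least_squares
def shot(n,f): 
    s=robot.snapshot(n); cv2.imwrite(f"pics/{f}.png",s["frame"][:,:,::-1]); return s
def ray(s,p):
    u=cv2.undistortPoints(np.float64([[p]]),s["intrinsics"],s["distortion"])[0,0]
    d=s["R"].T@np.array([*u,1]); return -s["R"].T@s["t"],d/np.linalg.norm(d)
def plane(s,p,z): o,d=ray(s,p); return o+d*(z-o[2])/d[2]
def tri(views):
    A=np.zeros((3,3));b=np.zeros(3);P=[]
    for s,p in views:
        o,d=ray(s,p);M=np.eye(3)-np.outer(d,d);A+=M;b+=M@o;P.append((o,M))
    x=np.linalg.solve(A,b); return x,[1e3*np.linalg.norm(M@(x-o)) for o,M in P]
def proj(s,X): return cv2.projectPoints(np.float64([X]),cv2.Rodrigues(s["R"])[0],s["t"],s["intrinsics"],s["distortion"])[0][0,0]
def dark(s,c,r=14,th=45):
    x0,y0=int(c[0])-r,int(c[1])-r
    m=(s["frame"][y0:y0+2*r,x0:x0+2*r].max(2)<th).astype(np.uint8)
    n,l,st,ce=cv2.connectedComponentsWithStats(m)
    return [(ce[i]+[x0,y0],st[i,2:]) for i in range(1,n) if st[i,4]>15]
E
python3 - <<'E'
from h import *
a=shot("scene","s1");b=shot("top","t1")
for s,c in((a,(341,146)),(b,(168,210))): print(dark(s,c))
print(tri([(a,(341,146)),(b,(168,210))]))
print(tri([(a,(318,138)),(b,(180,233))]))
ca=a["frame"][105:265,290:450];cb=b["frame"][100:260,100:260]
cv2.imwrite("pics/crop1.png",cv2.resize(np.hstack([cb,ca])[:,:,::-1],None,fx=2.5,fy=2.5,interpolation=cv2.INTER_CUBIC))
E
```

```text
[(array([340.81632653, 145.73469388]), array([11, 12, 98], dtype=int32))]
[(array([166.43678161, 210.10344828]), array([12, 10, 87], dtype=int32))]
(array([0.51398919, 0.19889457, 0.10478072]), [np.float64(1.3175619843357755), np.float64(1.317561984335858)])
(array([0.45449522, 0.16874662, 0.09502084]), [np.float64(2.36434229726068), np.float64(2.364342297260612)])
```

View pics/crop1.png

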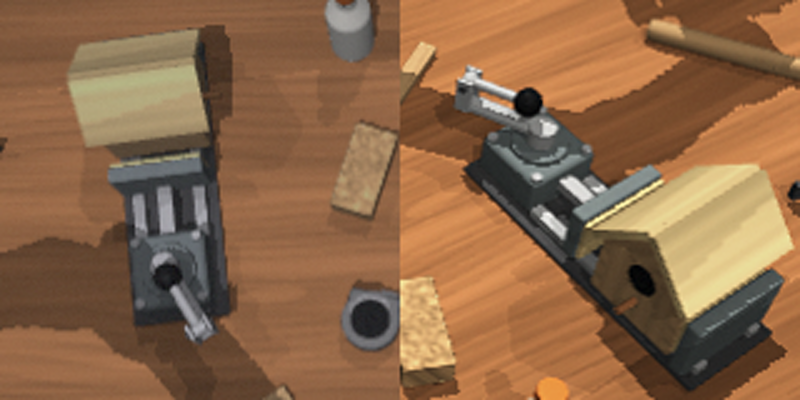

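```bash
python3 - <<'E'
from h import *
a=shot("scene","s2");b=shot("top","t2")
k,e=tri([(a,(340.8,145.7)),(b,(167,210.1))]);print(k,e)
s=robot.get_state();R=cv2.Rodrigues(s["tcp_rot"])[0];print(R, np.degrees(np.arctan2(R[1],R[0])))
print("delta",k-s["ee_pos"])
# base-plate right edge direction in top crop, z~0.01 (pixel=100+crop/2.5)
p=plane(b,(100+205/2.5,100+155/2.5),.01);q=plane(b,(100+230/2.5,100+315/2.5),.01);print("yaw",np.degrees(np.arctan2(*(p-q)[1::-1])))
w=shot("wrist","w0");C=-w["R"].T@w["t"];print("cam in tool",R.T@(C-s["ee_pos"]),(w["R"]@R),w["intrinsics"])
E
```

```text
[0.51316683 0.20036392 0.1047992 ] [np.float64(0.057146914706053396), np.float64(0.05714691470607949)]
[[-9.33520926e-01  3.58522874e-01 -1.74689255e-04]
 [ 3.58522916e-01  9.33520779e-01 -5.24416160e-04]
 [-2.49391394e-05 -5.52183561e-04 -9.99999847e-01]] [ 158.99048911   68.99048832 -108.42352876]
delta [ 0.28908988 -0.38299213 -0.29964887]
yaw 9.839170210581441
cam in tool [ 0.08195507 -0.00064368  0.02034581] [[-7.95125061e-04  9.99999542e-01 -5.32203537e-04]
 [-9.48788615e-01 -9.22534602e-04 -3.15910293e-01]
 [-3.15910639e-01  2.53760466e-04  9.48788914e-01]] [[277.97661582   0.         254.42917228]
 [  0.         277.97661582 189.72448298]
 [  0.           0.           1.        ]]
```

Call:
play_rows:
  motion:
    - {"dx":0.0207,"dy":-0.0274,"dz":-0.0036,"az":0.06,"grip":100}
    - {"dx":0.0207,"dy":-0.0274,"dz":-0.0036,"az":0.06,"grip":100}
    - {"dx":0.0207,"dy":-0.0274,"dz":-0.0036,"az":0.06,"grip":100}
    - {"dx":0.0207,"dy":-0.0274,"dz":-0.0036,"az":0.06,"grip":100}
    - {"dx":0.0207,"dy":-0.0274,"dz":-0.0036,"az":0.06,"grip":100}
    - {"dx":0.0207,"dy":-0.0274,"dz":-0.0036,"az":0.06,"grip":100}
    - {"dx":0.0207,"dy":-0.0274,"dz":-0.0036,"az":0.06,"grip":100}

```text
validation failed for argument at $.mo...
```

Call:
play_rows:
  motion:
    - {"dx":0.0207,"dy":-0.0274,"dz":-0.0036,"az":0.06}
    - {"dx":0.0207,"dy":-0.0274,"dz":-0.0036,"az":0.06}
    - {"dx":0.0207,"dy":-0.0274,"dz":-0.0036,"az":0.06}
    - {"dx":0.0207,"dy":-0.0274,"dz":-0.0036,"az":0.06}
    - {"dx":0.0207,"dy":-0.0274,"dz":-0.0036,"az":0.06}
    - {"dx":0.0207,"dy":-0.0274,"dz":-0.0036,"az":0.06}
    - {"dx":0.0207,"dy":-0.0274,"dz":-0.0036,"az":0.06}
    - {"dx":0}
    - {"dx":0}

```text
validation failed for argument at $.mo...
```

```bash
python3 - <<'E'
from h import *
w=shot("wrist","w1");s=robot.get_state();R=cv2.Rodrigues(s["tcp_rot"])[0]
print(s["ee_pos"],s["qpos"],np.degrees(np.arctan2(R[1],R[0])),R[2])
k=[.5132,.2004,.105];print(proj(w,k),dark(w,proj(w,k),40))
E
```

```text
[0.22412443 0.58339328 0.40459752] [-1.17019326  0.6892679  -0.19457591  1.56544857  0.15731561  0.90250877
 -0.21508525] [ 158.98639461   68.9863942  -104.24142496] [-2.91026597e-05 -2.45074274e-04 -9.99999970e-01]
[ 99.87924993 419.58965762] [(array([ 98.5, 381. ]), array([ 80,   5, 400], dtype=int32))]
```

View pics/w1.png

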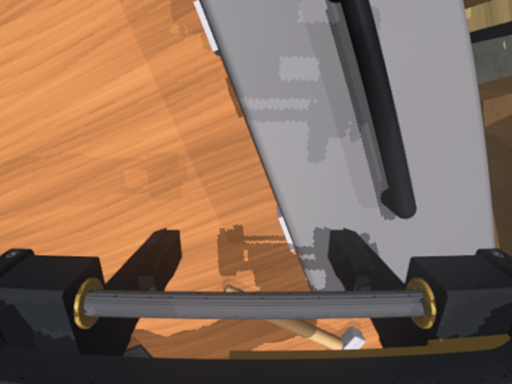

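The call was refused, so the arm hasn't moved. This picture shows only the toolbox and the fingers. I'll retry with every key given.

Call:
play_rows:
  motion:
    - {"dx":0.0207,"dy":-0.0274,"dz":-0.0036,"ax":0,"ay":0,"az":0.06,"grip":100}
    - {"dx":0.0207,"dy":-0.0274,"dz":-0.0036,"ax":0,"ay":0,"az":0.06,"grip":100}
    - {"dx":0.0207,"dy":-0.0274,"dz":-0.0036,"ax":0,"ay":0,"az":0.06,"grip":100}
    - {"dx":0.0207,"dy":-0.0274,"dz":-0.0036,"ax":0,"ay":0,"az":0.06,"grip":100}
    - {"dx":0.0207,"dy":-0.0274,"dz":-0.0036,"ax":0,"ay":0,"az":0.06,"grip":100}
    - {"dx":0.0207,"dy":-0.0274,"dz":-0.0036,"ax":0,"ay":0,"az":0.06,"grip":100}
    - {"dx":0.0207,"dy":-0.0274,"dz":-0.0036,"ax":0,"ay":0,"az":0.06,"grip":100}

```text
t: 0.98
ee_pos: [0.3699, 0.3903, 0.3796]
tcp_rot: [-0.089, 3.14, 0.001]
force: [0.7, 0.0, 0.4]
grip_width: 0.0879
```

Call:
play_rows:
  motion:
    - {"dx":0.0207,"dy":-0.0274,"dz":-0.0036,"ax":0,"ay":0,"az":0.06,"grip":100}
    - {"dx":0.0207,"dy":-0.0274,"dz":-0.0036,"ax":0,"ay":0,"az":0.06,"grip":100}
    - {"dx":0.0207,"dy":-0.0274,"dz":-0.0036,"ax":0,"ay":0,"az":0.06,"grip":100}
    - {"dx":0.0207,"dy":-0.0274,"dz":-0.0036,"ax":0,"ay":0,"az":0.06,"grip":100}
    - {"dx":0.0207,"dy":-0.0274,"dz":-0.0036,"ax":0,"ay":0,"az":0.06,"grip":100}
    - {"dx":0.0207,"dy":-0.0274,"dz":-0.0036,"ax":0,"ay":0,"az":0.06,"grip":100}
    - {"dx":0.0207,"dy":-0.0274,"dz":-0.0036,"ax":0,"ay":0,"az":0.06,"grip":100}
    - {"dx":0,"dy":0,"dz":0,"ax":0,"ay":0,"az":0,"grip":100}
    - {"dx":0,"dy":0,"dz":0,"ax":0,"ay":0,"az":0,"grip":100}

```text
t: 1.73
ee_pos: [0.5153, 0.1973, 0.3539]
tcp_rot: [0.727, -3.056, 0.001]
force: [-0.7, 0.6, -0.1]
grip_width: 0.0881
```

```bash
python3 - <<'E'
from h import *
w=shot("wrist","w2");s=robot.get_state();R=cv2.Rodrigues(s["tcp_rot"])[0]
print(s["ee_pos"],s["qpos"],np.degrees(np.arctan2(R[1],R[0])),R[2])
k=[.5132,.2004,.105];print(proj(w,k),dark(w,proj(w,k),40))
E
```

```text
[0.51413452 0.19942    0.35425896] [-0.16705616  0.69440071 -0.48054631  1.8325852   0.46016226  0.72695483
  1.13895107] [-153.01986704  116.98013376  115.38772597] [-1.96184812e-05  7.05703038e-04 -9.99999751e-01]
[259.66376266 196.35152251] [(array([252.225, 187.025]), array([18, 16, 40], dtype=int32))]
```

View pics/w2.png

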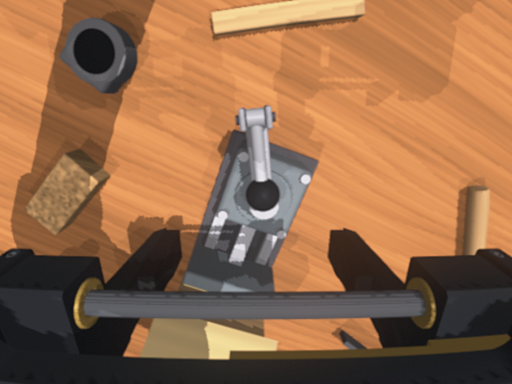

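Picture 5 (wrist): ball at about (263,195), clevis at about (256,118), gearbox corners at roughly (242,132), (317,160) and (290,238). Next I'll refine the ball, arm direction, axis and yaw.

```bash
python3 - <<'E'
from h import *
w=robot.snapshot("wrist");f=w["frame"]
for th in(55,70):
    m=(f[165:225,235:295].max(2)<th).astype(np.uint8)
    c=max(cv2.findContours(m,0,2)[0],key=cv2.contourArea);(x,y),r=cv2.minEnclosingCircle(c);print(th,x+235,y+165,r,cv2.contourArea(c))
    M=cv2.moments(c);print(M['m10']/M['m00']+235,M['m01']/M['m00']+165)
k=tri([(w,(262.5,195)),]*1)[0] if 0 else None
a=robot.snapshot("scene");b=robot.snapshot("top")
print(tri([(w,(263,195)),(a,(340.8,145.7)),(b,(167,210.1))]))
K=plane(w,(263,195),.105);P=plane(w,(256.5,118),.105);d=P-K;print(K,P,np.linalg.norm(d),np.degrees(np.arctan2(d[1],d[0])))
u=d/np.linalg.norm(d);print("axis",K-.02*u)
p=plane(w,(242,132),.06);q=plane(w,(317,160),.06);print("gearbox rear edge",np.degrees(np.arctan2(*(q-p)[1::-1])),np.linalg.norm(p-q))
g=f[100:290,160:340];cv2.imwrite("pics/c2.png",cv2.resize(g[:,:,::-1],None,fx=3.1,fy=3.1,interpolation=cv2.INTER_CUBIC))
E
```

```text
55 258.42000007629395 193.64545440673828 16.02315902709961 714.0
258.546218487395 194.52871148459383
70 258.5300006866455 193.8799991607666 16.63666343688965 756.5
258.5375633399427 194.47213042520377
(array([0.51178613, 0.20292755, 0.10213167]), [np.float64(2.930684661279619), np.float64(0.9163745176432014), np.float64(2.7078961462285713)])
[0.50971814 0.20505702 0.105     ] [0.45393575 0.17017552 0.105     ] 0.06579053355179741 -147.98168561012133
axis [0.52667571 0.21566083 0.105     ]
gearbox rear edge 96.6762742813088 0.08007373172955516
```

View pics/c2.png

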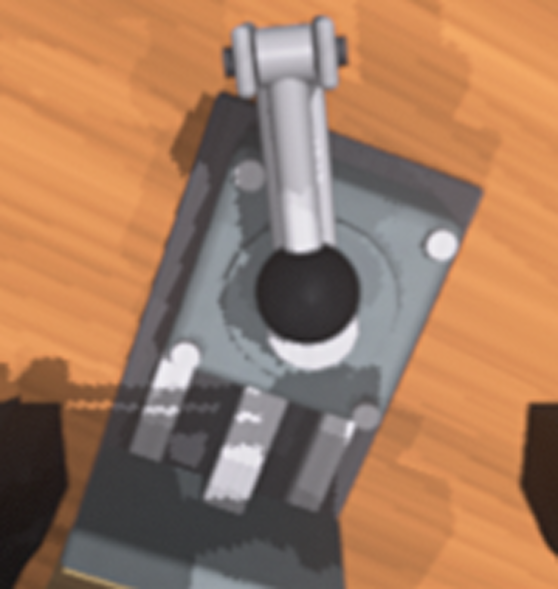

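```bash
python3 - <<'E'
from h import *
w=robot.snapshot("wrist");a=robot.snapshot("scene");b=robot.snapshot("top");s=robot.get_state()
k=(258.7,193.9);K,e=tri([(w,k),(a,(340.8,145.7)),(b,(167,210.1))]);print(K,e)
P=plane(w,(252.1,117.7),.105);K1=plane(w,k,.105);d=P-K1;u=d/np.linalg.norm(d)
print(K1,P,np.linalg.norm(d),np.degrees(np.arctan2(d[1],d[0])),"axis",K1-.02*u,P-.085*u,"screws",plane(w,(260,196.1),.062))
print(s["ee_pos"])
E
```

```text
[0.51181276 0.20234111 0.1022863 ] [np.float64(2.201970556422155), np.float64(0.5290372030192018), np.float64(2.292805637016427)]
[0.50959982 0.20357711 0.105     ] [0.45447783 0.16890897 0.105     ] 0.06511769226006489 -147.83278589318294 axis [0.52652978 0.21422495 0.105     ] [0.52643016 0.21416229 0.105     ] screws [0.52419544 0.21345562 0.062     ]
[0.51326533 0.20112717 0.35460585]
```

Call:
play_rows:
  motion:
    - {"dx":-0.0005,"dy":0.0006,"dz":-0.0125,"ax":0,"ay":0,"az":0.017,"grip":100}
    - {"dx":-0.0005,"dy":0.0006,"dz":-0.0125,"ax":0,"ay":0,"az":0.017,"grip":100}
    - {"dx":-0.0005,"dy":0.0006,"dz":-0.0125,"ax":0,"ay":0,"az":0.017,"grip":90}
    - {"dx":-0.0005,"dy":0.0006,"dz":-0.0125,"ax":0,"ay":0,"az":0.017,"grip":80}
    - {"dx":-0.0005,"dy":0.0006,"dz":-0.0125,"ax":0,"ay":0,"az":0.017,"grip":70}
    - {"dx":0,"dy":0,"dz":-0.0125,"ax":0,"ay":0,"az":0,"grip":70}
    - {"dx":0,"dy":0,"dz":-0.0125,"ax":0,"ay":0,"az":0,"grip":70}
    - {"dx":0,"dy":0,"dz":-0.0125,"ax":0,"ay":0,"az":0,"grip":70}
    - {"dx":0,"dy":0,"dz":0,"ax":0,"ay":0,"az":0,"grip":70}
    - {"dx":0,"dy":0,"dz":0,"ax":0,"ay":0,"az":0,"grip":70}
  squeeze: 15

```text
t: 2.92
ee_pos: [0.511, 0.2034, 0.2542]
tcp_rot: [0.867, -3.019, 0.0]
force: [-0.5, -0.4, 0.8]
grip_width: 0.0616
```

```bash
python3 - <<'E'
from h import *
w=shot("wrist","w3");s=robot.get_state();R=cv2.Rodrigues(s["tcp_rot"])[0]
print(s["ee_pos"],s["force"],np.degrees(np.arctan2(R[1],R[0])))
c=proj(w,s["ee_pos"]+R[:,2]*.1473);print("pinch px",c)
E
```

```text
[0.51131687 0.20343595 0.25472019] [ 0.33598647 -0.76399159  0.61296918] [-147.96423761  122.03576477   62.32113323]
pinch px [255.30930266 263.18761153]
```

View pics/w3.png

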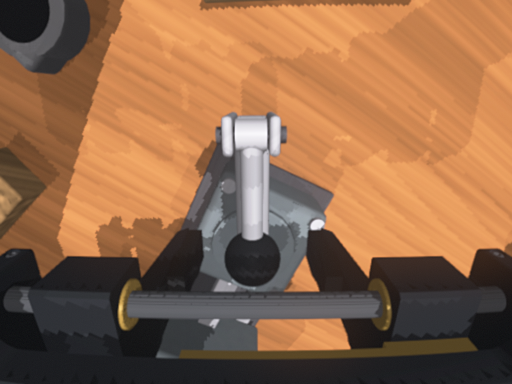

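Picture 7: the ball at (252,258) sits between the fingers, and the grasp point projects to (255,263). The arm runs straight up the image, so the yaw is right. I'll nudge and close.

Call:
play_rows:
  motion:
    - {"dx":-0.001,"dy":-0.002,"dz":-0.002,"ax":0,"ay":0,"az":0,"grip":60}
    - {"dx":0,"dy":0,"dz":0,"ax":0,"ay":0,"az":0,"grip":45}
    - {"dx":0,"dy":0,"dz":0,"ax":0,"ay":0,"az":0,"grip":35}
    - {"dx":0,"dy":0,"dz":0,"ax":0,"ay":0,"az":0,"grip":20}
    - {"dx":0,"dy":0,"dz":0,"ax":0,"ay":0,"az":0,"grip":20}
    - {"dx":0,"dy":0,"dz":0,"ax":0,"ay":0,"az":0,"grip":20}
  squeeze: 15

```text
t: 3.47
ee_pos: [0.5103, 0.2013, 0.2526]
tcp_rot: [-0.866, 3.019, 0.001]
force: [-0.9, 1.8, 1.3]
grip_width: 0.028
```

```bash
python3 - <<'E'
import numpy as np
# arc rows: arm dir 212deg; handle angle steps
u=np.array([np.cos(np.radians(212)),np.sin(np.radians(212))])
th=np.linspace(0,1.56,17)
r=65*(1-np.cos(th));z=65*np.sin(th)
for i in range(16): print(i,np.round(u*(r[i+1]-r[i]),1),round(z[i+1]-z[i],1))
E
```

```text
0 [-0.3 -0.2] 6.3
1 [-0.8 -0.5] 6.3
2 [-1.3 -0.8] 6.1
3 [-1.8 -1.1] 6.0
4 [-2.3 -1.4] 5.7
5 [-2.7 -1.7] 5.4
6 [-3.2 -2. ] 5.1
7 [-3.6 -2.2] 4.7
8 [-4.  -2.5] 4.3
9 [-4.3 -2.7] 3.8
10 [-4.6 -2.9] 3.3
11 [-4.8 -3. ] 2.8
12 [-5.  -3.2] 2.2
13 [-5.2 -3.2] 1.6
14 [-5.3 -3.3] 1.0
15 [-5.4 -3.4] 0.4
```

Call:
play_rows:
  motion:
    - {"dx":-0.0003,"dy":-0.0002,"dz":0.0063,"ax":0,"ay":0,"az":0,"grip":20}
    - {"dx":-0.0008,"dy":-0.0005,"dz":0.0063,"ax":0,"ay":0,"az":0,"grip":20}
    - {"dx":-0.0013,"dy":-0.0008,"dz":0.0061,"ax":0,"ay":0,"az":0,"grip":20}
    - {"dx":-0.0018,"dy":-0.0011,"dz":0.006,"ax":0,"ay":0,"az":0,"grip":20}
    - {"dx":-0.0023,"dy":-0.0014,"dz":0.0057,"ax":0,"ay":0,"az":0,"grip":20}
    - {"dx":-0.0027,"dy":-0.0017,"dz":0.0054,"ax":0,"ay":0,"az":0,"grip":20}
    - {"dx":-0.0032,"dy":-0.002,"dz":0.0051,"ax":0,"ay":0,"az":0,"grip":20}
    - {"dx":-0.0036,"dy":-0.0022,"dz":0.0047,"ax":0,"ay":0,"az":0,"grip":20}
  squeeze: 18

```text
t: 4.13
ee_pos: [0.4942, 0.1911, 0.2987]
tcp_rot: [-0.866, 3.019, 0.001]
force: [-0.6, 3.3, -1.4]
grip_width: 0.0278
```

Call:
play_rows:
  motion:
    - {"dx":-0.004,"dy":-0.0025,"dz":0.0043,"ax":0,"ay":0,"az":0,"grip":20}
    - {"dx":-0.0043,"dy":-0.0027,"dz":0.0038,"ax":0,"ay":0,"az":0,"grip":20}
    - {"dx":-0.0046,"dy":-0.0029,"dz":0.0033,"ax":0,"ay":0,"az":0,"grip":20}
    - {"dx":-0.0048,"dy":-0.003,"dz":0.0028,"ax":0,"ay":0,"az":0,"grip":20}
    - {"dx":-0.005,"dy":-0.0032,"dz":0.0022,"ax":0,"ay":0,"az":0,"grip":20}
    - {"dx":-0.0052,"dy":-0.0032,"dz":0.0016,"ax":0,"ay":0,"az":0,"grip":20}
    - {"dx":-0.0053,"dy":-0.0033,"dz":0.001,"ax":0,"ay":0,"az":0,"grip":20}
    - {"dx":-0.0054,"dy":-0.0034,"dz":0.0004,"ax":0,"ay":0,"az":0,"grip":20}
    - {"dx":0,"dy":0,"dz":0,"ax":0,"ay":0,"az":0,"grip":20}
    - {"dx":0,"dy":0,"dz":0,"ax":0,"ay":0,"az":0,"grip":20}
  squeeze: 18

```text
t: 4.97
ee_pos: [0.455, 0.166, 0.3171]
tcp_rot: [0.864, -3.018, 0.002]
force: [-2.1, 1.2, -0.8]
grip_width: 0.0281
```

```bash
python3 - <<'E'
from h import *
a=shot("scene","s4");w=shot("wrist","w4");s=robot.get_state();R=cv2.Rodrigues(s["tcp_rot"])[0]
print(s["ee_pos"],s["force"],s["grip_width"],s["qpos"]);print(proj(w,s["ee_pos"]+R[:,2]*.1473))
cv2.imwrite("pics/c4.png",np.hstack([w["frame"][:,100:400],cv2.resize(a["frame"][60:252,260:410],(300,384))])[:,:,::-1])
E
```

```text
[0.45532374 0.1661417  0.31710638] [-2.26856867  1.55365175 -1.31058957] 0.028069316471492738 [-0.17347461  0.68354755 -0.4358632   2.05663392  0.5664085   0.52162474
  1.10415492]
[255.56340737 262.2766938 ]
```

View pics/c4.png

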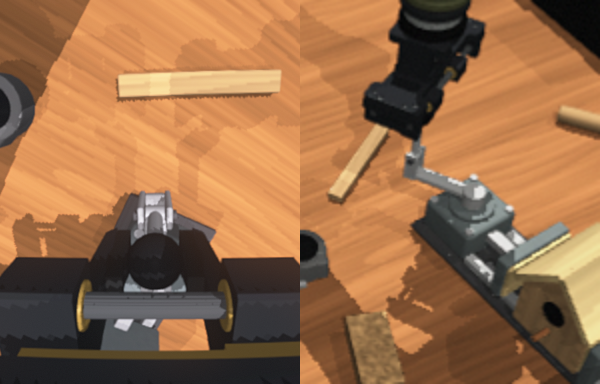

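Picture 8: the handle stands upright in the grip. Next comes the turn, clockwise about the axis at (0.527, 0.211).

```bash
python3 - <<'E'
import numpy as np
a=np.radians(212)-0.06*np.arange(21)
x=85*np.cos(a);y=85*np.sin(a)
for i in range(20): print(i,round(x[i+1]-x[i],1),round(y[i+1]-y[i],1))
E
```

```text
0 -2.6 4.4
1 -2.3 4.5
2 -2.0 4.7
3 -1.7 4.8
4 -1.5 4.9
5 -1.2 5.0
6 -0.9 5.0
7 -0.6 5.1
8 -0.2 5.1
9 0.1 5.1
10 0.4 5.1
11 0.7 5.1
12 1.0 5.0
13 1.3 4.9
14 1.6 4.9
15 1.9 4.8
16 2.1 4.6
17 2.4 4.5
18 2.7 4.3
19 2.9 4.2
```

Call:
play_rows:
  motion:
    - {"dx":-0.0026,"dy":0.0044,"dz":0,"ax":0,"ay":0,"az":-0.06,"grip":20}
    - {"dx":-0.0023,"dy":0.0045,"dz":0,"ax":0,"ay":0,"az":-0.06,"grip":20}
    - {"dx":-0.002,"dy":0.0047,"dz":0,"ax":0,"ay":0,"az":-0.06,"grip":20}
    - {"dx":-0.0017,"dy":0.0048,"dz":0,"ax":0,"ay":0,"az":-0.06,"grip":20}
    - {"dx":-0.0015,"dy":0.0049,"dz":0,"ax":0,"ay":0,"az":-0.06,"grip":20}
    - {"dx":-0.0012,"dy":0.005,"dz":0,"ax":0,"ay":0,"az":-0.06,"grip":20}
    - {"dx":-0.0009,"dy":0.005,"dz":0,"ax":0,"ay":0,"az":-0.06,"grip":20}
    - {"dx":-0.0006,"dy":0.0051,"dz":0,"ax":0,"ay":0,"az":-0.06,"grip":20}
    - {"dx":-0.0002,"dy":0.0051,"dz":0,"ax":0,"ay":0,"az":-0.06,"grip":20}
    - {"dx":0.0001,"dy":0.0051,"dz":0,"ax":0,"ay":0,"az":-0.06,"grip":20}
  squeeze: 20

```text
t: 5.9
ee_pos: [0.4427, 0.2146, 0.3171]
tcp_rot: [-0.07, -3.139, 0.005]
force: [-2.1, -0.7, -0.7]
grip_width: 0.0283
```

Call:
play_rows:
  motion:
    - {"dx":0.0004,"dy":0.0051,"dz":0,"ax":0,"ay":0,"az":-0.06,"grip":20}
    - {"dx":0.0007,"dy":0.0051,"dz":0,"ax":0,"ay":0,"az":-0.06,"grip":20}
    - {"dx":0.001,"dy":0.005,"dz":0,"ax":0,"ay":0,"az":-0.06,"grip":20}
    - {"dx":0.0013,"dy":0.0049,"dz":0,"ax":0,"ay":0,"az":-0.06,"grip":20}
    - {"dx":0.0016,"dy":0.0049,"dz":0,"ax":0,"ay":0,"az":-0.06,"grip":20}
    - {"dx":0.0019,"dy":0.0048,"dz":0,"ax":0,"ay":0,"az":-0.06,"grip":20}
    - {"dx":0.0021,"dy":0.0046,"dz":0,"ax":0,"ay":0,"az":-0.06,"grip":20}
    - {"dx":0.0024,"dy":0.0045,"dz":0,"ax":0,"ay":0,"az":-0.06,"grip":20}
  squeeze: 20

```text
t: 6.57
ee_pos: [0.454, 0.2536, 0.3171]
tcp_rot: [-0.814, -3.033, 0.005]
force: [-2.1, -0.2, -0.8]
grip_width: 0.0285
```

Call:
play_rows:
  motion:
    - {"dx":0.0027,"dy":0.0043,"dz":0,"ax":0,"ay":0,"az":-0.06,"grip":20}
    - {"dx":0,"dy":0,"dz":0,"ax":0,"ay":0,"az":0,"grip":20}
    - {"dx":0,"dy":0,"dz":0,"ax":0,"ay":0,"az":0,"grip":20}
  squeeze: 20

```text
t: 6.82
ee_pos: [0.4571, 0.2585, 0.3172]
tcp_rot: [-0.899, -3.01, 0.001]
force: [-0.4, 2.1, -3.6]
grip_width: 0.0283
```

```bash
python3 - <<'E'
from h import *
w=shot("wrist","w5");a=shot("scene","s5");s=robot.get_state();R=cv2.Rodrigues(s["tcp_rot"])[0]
print(s["ee_pos"],s["force"],s["moment"],s["qpos"],np.degrees(np.arctan2(R[1],R[0])))
d=s["ee_pos"]-[.527,.211,0];print(np.degrees(np.arctan2(d[1],d[0])),np.hypot(*d[:2]))
cv2.imwrite("pics/c5.png",np.hstack([w["frame"][:,100:400],cv2.resize(a["frame"][60:252,260:410],(300,384))])[:,:,::-1])
E
```

```text
[0.45705088 0.25832543 0.31717631] [ 0.16614058  1.96751545 -3.20451003] [ 0.21631851 -0.02106846 -0.08150849] [-0.53179537  0.69181595 -0.11507427  1.95173847  0.15157107  0.50637257
  0.236479  ] [ 146.71448822   56.71448913 -149.06482666]
145.91892058322324 0.08445457451552371
```

View pics/c5.png

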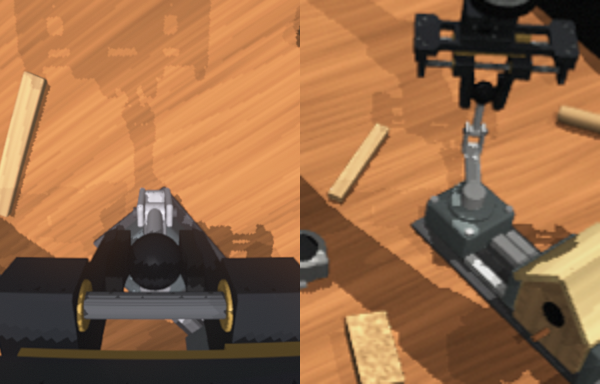

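Picture 9: the handle is still standing, and the arm is at about 146° in world axes against an expected stop near 144°. I'll press on in small steps until the force rises.

Call:
play_rows:
  motion:
    - {"dx":0.0014,"dy":0.0021,"dz":0,"ax":0,"ay":0,"az":-0.03,"grip":20}
    - {"dx":0.0014,"dy":0.0021,"dz":0,"ax":0,"ay":0,"az":-0.03,"grip":20}
    - {"dx":0,"dy":0,"dz":0,"ax":0,"ay":0,"az":0,"grip":20}
  squeeze: 20

```text
t: 7.17
ee_pos: [0.4599, 0.2624, 0.3172]
tcp_rot: [-0.994, -2.98, 0.002]
force: [-0.6, -0.2, -3.2]
grip_width: 0.028
```

Call:
play_rows:
  motion:
    - {"dx":0.0015,"dy":0.002,"dz":0,"ax":0,"ay":0,"az":-0.03,"grip":20}
    - {"dx":0.0016,"dy":0.002,"dz":0,"ax":0,"ay":0,"az":-0.03,"grip":20}
    - {"dx":0,"dy":0,"dz":0,"ax":0,"ay":0,"az":0,"grip":20}
  squeeze: 20

```text
t: 7.42
ee_pos: [0.4614, 0.2634, 0.3169]
tcp_rot: [-1.084, -2.945, 0.016]
force: [-5.6, -9.2, 5.2]
grip_width: 0.0282
```

Call:
play_rows:
  motion:
    - {"dx":0.0008,"dy":0.001,"dz":0,"ax":0,"ay":0,"az":0,"grip":20}
    - {"dx":0,"dy":0,"dz":0,"ax":0,"ay":0,"az":0,"grip":20}
    - {"dx":0,"dy":0,"dz":0,"ax":0,"ay":0,"az":0,"grip":20}
  squeeze: 20

```text
t: 7.67
ee_pos: [0.4616, 0.2637, 0.3169]
tcp_rot: [-1.082, -2.945, 0.019]
force: [-6.3, -9.3, 6.6]
grip_width: 0.0283
```

```bash
python3 - <<'E'
from h import *
s=robot.get_state();R=cv2.Rodrigues(s["tcp_rot"])[0]
print(s["ee_pos"],s["force"],s["moment"],np.degrees(np.arctan2(R[1],R[0])),R[:,2])
d=s["ee_pos"]+R[:,2]*.1473-[.527,.211,0];print(d,np.degrees(np.arctan2(d[1],d[0])),np.hypot(*d[:2]))
E
```

```text
[0.46164672 0.26371192 0.31688272] [-6.33074232 -9.31954008  6.5785174 ] [-1.95107503  1.36538706  0.24072162] [ 139.6454607    49.64516769 -128.51824984] [-0.00786883 -0.00988602 -0.99992017]
[-0.06651236  0.05125571  0.16959448] 142.38146193031034 0.08397048270109463
```

The stop is confirmed: about 11 N resists, and the tool moved only 0.3 mm further. Now I'll relax the push and fold the handle inward along (0.788, −0.616).

```bash
python3 - <<'E'
import numpy as np
p=np.linspace(0,1.57,17);v=np.array([.785,-.62])
for i in range(16): print(i,np.round(v*65*(np.sin(p[i+1])-np.sin(p[i])),1),round(65*(np.cos(p[i+1])-np.cos(p[i])),1))
E
```

```text
0 [ 5.  -3.9] -0.3
1 [ 5.  -3.9] -0.9
2 [ 4.9 -3.8] -1.5
3 [ 4.7 -3.7] -2.1
4 [ 4.5 -3.6] -2.7
5 [ 4.3 -3.4] -3.3
6 [ 4.  -3.2] -3.8
7 [ 3.7 -2.9] -4.3
8 [ 3.4 -2.7] -4.7
9 [ 3.  -2.4] -5.1
10 [ 2.6 -2. ] -5.5
11 [ 2.1 -1.7] -5.8
12 [ 1.7 -1.3] -6.0
13 [ 1.2 -1. ] -6.2
14 [ 0.7 -0.6] -6.3
15 [ 0.2 -0.2] -6.4
```

Call:
play_rows:
  motion:
    - {"dx":-0.0012,"dy":-0.0018,"dz":0,"ax":0,"ay":0,"az":0.02,"grip":20}
    - {"dx":0,"dy":0,"dz":0,"ax":0,"ay":0,"az":0,"grip":20}
  squeeze: 20

```text
t: 7.83
ee_pos: [0.4611, 0.2631, 0.317]
tcp_rot: [-1.053, -2.957, 0.012]
force: [-4.9, -6.8, 2.3]
grip_width: 0.028
```

Call:
play_rows:
  motion:
    - {"dx":0.005,"dy":-0.0039,"dz":-0.0003,"ax":0,"ay":0,"az":0,"grip":20}
    - {"dx":0.005,"dy":-0.0039,"dz":-0.0009,"ax":0,"ay":0,"az":0,"grip":20}
    - {"dx":0.0049,"dy":-0.0038,"dz":-0.0015,"ax":0,"ay":0,"az":0,"grip":20}
    - {"dx":0.0047,"dy":-0.0037,"dz":-0.0021,"ax":0,"ay":0,"az":0,"grip":20}
    - {"dx":0.0045,"dy":-0.0036,"dz":-0.0027,"ax":0,"ay":0,"az":0,"grip":20}
    - {"dx":0.0043,"dy":-0.0034,"dz":-0.0033,"ax":0,"ay":0,"az":0,"grip":20}
    - {"dx":0.004,"dy":-0.0032,"dz":-0.0038,"ax":0,"ay":0,"az":0,"grip":20}
    - {"dx":0.0037,"dy":-0.0029,"dz":-0.0043,"ax":0,"ay":0,"az":0,"grip":20}
  squeeze: 20

```text
t: 8.5
ee_pos: [0.4972, 0.2361, 0.2979]
tcp_rot: [-1.052, -2.956, 0.008]
force: [-5.4, -3.6, 0.5]
grip_width: 0.0281
```

Call:
play_rows:
  motion:
    - {"dx":0.0034,"dy":-0.0027,"dz":-0.0047,"ax":0,"ay":0,"az":0,"grip":20}
    - {"dx":0.003,"dy":-0.0024,"dz":-0.0051,"ax":0,"ay":0,"az":0,"grip":20}
    - {"dx":0.0026,"dy":-0.002,"dz":-0.0055,"ax":0,"ay":0,"az":0,"grip":20}
    - {"dx":0.0021,"dy":-0.0017,"dz":-0.0058,"ax":0,"ay":0,"az":0,"grip":20}
    - {"dx":0.0017,"dy":-0.0013,"dz":-0.006,"ax":0,"ay":0,"az":0,"grip":20}
    - {"dx":0.0012,"dy":-0.001,"dz":-0.0062,"ax":0,"ay":0,"az":0,"grip":20}
    - {"dx":0.0007,"dy":-0.0006,"dz":-0.0063,"ax":0,"ay":0,"az":0,"grip":20}
    - {"dx":0.0002,"dy":-0.0002,"dz":-0.0064,"ax":0,"ay":0,"az":0,"grip":20}
    - {"dx":0,"dy":0,"dz":0,"ax":0,"ay":0,"az":0,"grip":20}
    - {"dx":0,"dy":0,"dz":0,"ax":0,"ay":0,"az":0,"grip":20}
  squeeze: 20

```text
t: 9.33
ee_pos: [0.5126, 0.2245, 0.2519]
tcp_rot: [-1.051, -2.958, 0.007]
force: [-4.0, -3.8, -0.6]
grip_width: 0.0272
```

```bash
python3 - <<'E'
from h import *
w=shot("wrist","w6");a=shot("scene","s6");s=robot.get_state();R=cv2.Rodrigues(s["tcp_rot"])[0]
p=s["ee_pos"]+R[:,2]*.1473;print(p,s["force"],s["moment"],s["grip_width"],proj(w,p))
cv2.imwrite("pics/c6.png",np.hstack([w["frame"][:,100:400],cv2.resize(a["frame"][60:252,260:410],(300,384))])[:,:,::-1])
E
```

```text
[0.5120548  0.22403155 0.10490577] [-4.26656387 -3.71993714 -1.80117511] [-0.76311072  0.85210032  0.00767888] 0.027893583127097832 [255.46105459 260.98839601]
```

View pics/c6.png

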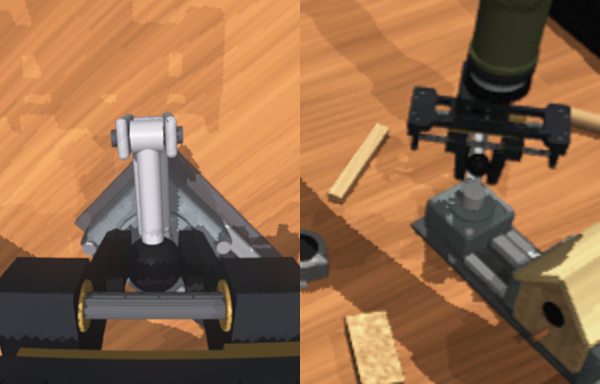

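Picture 10: the handle lies folded over the arm with the ball at z = 0.105. Releasing, then lifting off.

Call:
play_rows:
  motion:
    - {"dx":0,"dy":0,"dz":0,"ax":0,"ay":0,"az":0,"grip":50}
    - {"dx":0,"dy":0,"dz":0,"ax":0,"ay":0,"az":0,"grip":70}
    - {"dx":0,"dy":0,"dz":0,"ax":0,"ay":0,"az":0,"grip":80}
    - {"dx":0,"dy":0,"dz":0,"ax":0,"ay":0,"az":0,"grip":80}
    - {"dx":0,"dy":0,"dz":0,"ax":0,"ay":0,"az":0,"grip":80}

```text
t: 9.85
ee_pos: [0.5141, 0.2261, 0.2529]
tcp_rot: [1.05, 2.96, 0.003]
force: [-0.2, 0.3, 0.5]
grip_width: 0.0584
```

Call:
play_rows:
  motion:
    - {"dx":0,"dy":0,"dz":0.01,"ax":0,"ay":0,"az":0,"grip":80}
    - {"dx":0,"dy":0,"dz":0.02,"ax":0,"ay":0,"az":0,"grip":80}
    - {"dx":0,"dy":0,"dz":0.02,"ax":0,"ay":0,"az":0,"grip":80}
    - {"dx":0,"dy":0,"dz":0.02,"ax":0,"ay":0,"az":0,"grip":80}
    - {"dx":0,"dy":0,"dz":0.02,"ax":0,"ay":0,"az":0,"grip":80}
    - {"dx":0,"dy":0,"dz":0.015,"ax":0,"ay":0,"az":0,"grip":80}
    - {"dx":0,"dy":0,"dz":0,"ax":0,"ay":0,"az":0,"grip":80}
    - {"dx":0,"dy":0,"dz":0,"ax":0,"ay":0,"az":0,"grip":80}

```text
t: 10.52
ee_pos: [0.5137, 0.2257, 0.3586]
tcp_rot: [1.05, 2.959, 0.003]
force: [0.1, -0.7, 0.0]
grip_width: 0.0704
```

```bash
python3 - <<'E'
from h import *
w=shot("wrist","w7");a=shot("scene","s7");s=robot.get_state()
print(s["ee_pos"],s["force"],s["grip_width"],s["t"])
cv2.imwrite("pics/c7.png",np.hstack([w["frame"][:,100:400],cv2.resize(a["frame"][60:252,260:410],(300,384))])[:,:,::-1])
for n,q in((w,proj(w,[.512,.224,.105])),(a,proj(a,[.512,.224,.105]))): print(q,dark(n,q,25,60))
E
```

```text
[0.51321842 0.22547347 0.35694011] [-0.27160894 -0.57332557 -0.56644558] 0.07043445695427676 10.6167
[251.50282417 193.67611886] [(array([250.70375522, 194.77190542]), array([ 32,  30, 719], dtype=int32))]
[348.32668102 142.1736319 ] [(array([348.60606061, 141.96969697]), array([11, 12, 99], dtype=int32))]
```

View pics/c7.png

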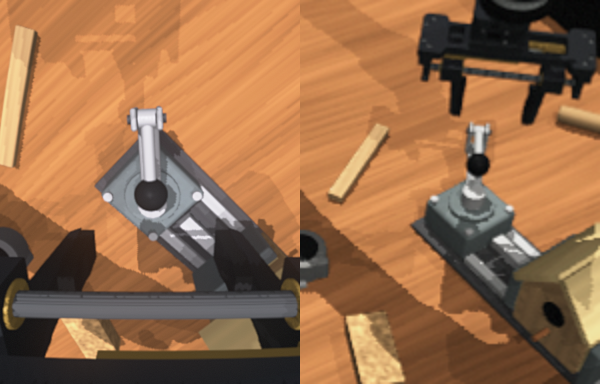

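Picture 11: the gripper is clear. The ball is at (250.5,194.5) in the wrist view, the clevis at (247,118), and the handle lies over the arm. Final numeric check, then hand-in.

```bash
python3 - <<'E'
from h import *
w=robot.snapshot("wrist");a=robot.snapshot("scene")
k=(250.7,194.2);K,e=tri([(w,k),(a,(348.6,142))]);P=plane(w,(247,118),.105);d=P-plane(w,k,.105)
ang=np.degrees(np.arctan2(d[1],d[0]));print(K,e,np.linalg.norm(d),ang,"crank",3.892-np.radians(ang-7.3))
robot.hand_in();print(robot.get_state()["t"])
E
```

```text
[0.51104117 0.22383901 0.10517682] [np.float64(1.348400317326956), np.float64(1.3484003173267736)] 0.06559498783639575 143.29344666400038 crank 1.5184665945778946
the job is handed in; nothing more can be done
the job is handed in; nothing more can be done
```

The clamp is tightened and I've handed the job in. I gripped the ball, swung the handle upright, and turned the crank clockwise to its end stop. Then I folded the handle back, let go and lifted clear.

**Stop:** at the end of the turn about 11 N resisted and the tool moved only 0.3 mm further when pushed.

**Final state:** the last pictures put the ball centre at z = 0.105 m, so the handle is flat. The crank measures about 1.52 rad against the 1.5 rad stop. The difference is within my measuring error.

**Release:** the gripper is open about 100 mm above the handle, and the wrist force reads near zero. The last clock reading, just before hand-in, was 10.6 s.

**Disagreements and failures:**
- My first two-camera estimate of the arm direction was about 5° off (207° instead of 212°). I corrected it from the wrist camera before gripping.
- The single-view ball position also disagreed with the other cameras by about 2–3 mm.
- My first two move calls were refused because I left out some keys, so nothing moved in them.

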